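Push the blunt sharpener through the flap of the desk-edge bin

TASK

The red sharpener is blunt: throw it away without pinching or lifting it. Slide it over the desk to the edge where the blue bin hangs, push the bin's self-closing yellow flap down with one fingertip and, while that finger holds the flap well open, push the sharpener over the edge with the other finger so that it drops in; never shove it onto the shut flap. Then take the fingers away so that the flap shuts, and leave everything else on the desk where it stands.

Things in the scene. Friction and masses are not known exactly. Their poses are not given: they have to be found in the camera images.
- sharpener: the blunt pencil sharpener: a red plastic block 42 long (its x) x 30 wide (its y) x 24 mm high, steel blade plate on top, about 24 g, lying loose on the plywood desk (desk top at z = 0) in front of the robot. Origin: centre of its underside; z up. It slides easily and can be pushed from any side
- sharpener_mid (a point): the middle of the sharpener, 12 mm above its origin
- bin: blue waste bin with black lid frame, hung from a rail under the desk's straight front edge (the far edge seen from the robot), each time at another place along it; does not move. Lid 240 wide (y +-120) x 155 mm (x 1 to 156); below the 22 mm plywood the body reaches 60 mm back under the desk. Origin: on the desk's edge line, at desk-top height, mid-width; x points level away from robot and desk, y along the edge, z up. Bottom inside at z -131
- bin_mouth (a point): middle of the bin's mouth, level with the desk top, 57 mm beyond the desk edge. The mouth runs from the desk edge itself to bin x 110 mm and y +-93 mm; the flap fills it. Nothing stands between desk and flap: a thing pushed over the edge falls straight into the mouth if the flap is down, and with the flap shut it would come to lie on the flap
- bin_flap (a joint): angle of the yellow flap, rad: 0 shut (level, top 3 mm below the desk top), grows as it swings down into the bin, stop at 1.4. Hinged along the bin's far side, free edge next to the desk. A spring shuts it: net torque 0.035 N m when shut, 0.09 at 1.0 rad; the sharpener's weight does not open it, a fingertip pressing 1 to 8 N does. To reach an angle r mm from the hinge, press down r x tan(angle)
- bin_hinge (a point): middle of the flap's hinge line, 110 mm from the desk edge and 5 mm below the desk top; the line runs along the bin's y. Beyond it the lid frame is solid for another 46 mm
- flap_edge (a point): middle of the flap's free edge, top side; 7 mm beyond the desk edge when shut, moves with the flap. Flap 182 mm wide, 3 mm thick, reaching 103 mm from the hinge line. Below the plywood the bin is open to 60 mm behind the desk edge, so from about 0.6 rad on (free edge 55 mm down) the sharpener slides off the slanting flap into the bin; further open is surer
- tiffin: round stainless steel tiffin, closed, 110 mm across, 120 mm high with its handle; bystander. Origin: centre of its underside
- pen_stand: square wooden pen stand 74 x 74 x 90 mm with four pencils standing up to 165 mm; bystander. Origin: centre of its underside
- tumbler: steel drinking tumbler, 74 mm across, 100 mm high; bystander. Origin: centre of its underside
- compass_case: flat grey aluminium compass case 165 (x) x 66 (y) x 17 mm; bystander. Origin: centre of its underside
- stapler: orange stapler 126 (x) x 34 (y) x 53 mm; bystander. Origin: centre of its underside
- eraser: white eraser in a blue sleeve, 42 (x) x 20 (y) x 12 mm; bystander. Origin: centre of its underside
- notebook: closed exercise book with a brown cover, 200 (x) x 150 (y) x 10 mm; bystander. Origin: centre of its underside

How it is judged (in metres and radians):
On the way, in this order (a step that is already met when the one before it is completed fails the run):
1. a finger pushes the flap open while the sharpener still lies on the desk (value of joint bin_flap above 0.3 rad and contact force between the fingers and bin above 0.3 N and x of sharpener_mid in the frame of bin below 0 m and z of sharpener_mid in the frame of bin above 0.004 m), for 0.1 s.
2. the sharpener has dropped through the mouth while the finger still holds the flap open (value of joint bin_flap above 0.3 rad and contact force between the fingers and bin above 0.2 N and x of sharpener_mid in the frame of bin above -0.062 m and z of sharpener_mid in the frame of bin below -0.09 m), for 0.04 s.
At the end, for the whole second after the job is handed in: the sharpener lies at rest at the bottom of the bin (its middle more than 90 mm below the desk top, within the bin's walls) and the flap is shut (under 0.06 rad) (z of sharpener_mid in the frame of bin between -0.14 and -0.09 m and x of sharpener_mid in the frame of bin between -0.062 and 0.156 m and y of sharpener_mid in the frame of bin between -0.12 and 0.12 m and linear speed of sharpener below 0.03 m/s and value of joint bin_flap below 0.06 rad); the robot touches nothing.
It fails at once if the sharpener is lifted off the desk (its middle more than 20 mm above where it lies) (height (world z) of sharpener_mid above 0.032 m).
It fails at once if the sharpener is pinched or squeezed (over 12 N from the fingers) (contact force between the fingers and sharpener above 12 N).
It fails at once if the sharpener is shoved onto the flap while the flap is shut (x of sharpener_mid in the frame of bin above 0.008 m and z of sharpener_mid in the frame of bin above -0.02 m and value of joint bin_flap below 0.25 rad).
It fails at once if something else on the desk is moved (over 15 mm) (distance of any of tiffin, pen_stand, tumbler, compass_case, stapler, eraser, notebook from where it was at the start of the episode above 0.015 m).
It also fails if it takes over 61 s, if anything falls off the work surface, if the arm or the gripper's body presses on something with over 40 N, if the wrist force passes 120 N, or if a joint passes its speed limit or range.

ROBOT

A 6-joint arm with a two-finger parallel gripper is mounted at the origin on the work surface. World frame = base frame: x ahead of the robot, y to its left, z up, the work surface at z = 0. Lengths are in mm, angles in rad, forces in N, time in s.
With the tool pointing down it reaches from about 275 to 775 mm from the base axis. Payload 14.6 kg.
Tool frame: the origin (TCP) lies midway between the tips of the shut fingers; the grasp point (between the pads) lies 19 mm behind it (grip_point_offset is the distance from the TCP to the grasp point, in mm); z points along the fingers, y is the line along which they close (so a half turn about z gives the same grasp; the last joint's range is limited). The gripper opens to 85 mm and grips with 20 to 120 N. Pads are 22 mm wide; open, the fingers measure 114 mm over their backs; the gripper's body (76 mm by 85 mm) begins 54 mm behind the grasp point. The pads swing forward as they close: fully open they stand 13 mm farther back than shut.
Start: joints at [0.969, 0.263, -0.048, 1.259, 0, 1.415], TCP at [226.848, 473.464, 231.278] pointing down, gripper open.
Joint ranges: [-2.65, 2.65], [-0.89, 1.7], [-1.18, 1.37], [-2.13, 2.11], [-1.35, 1.29], [-3.14, 3.14]. Speed limits (rad/s): [1.89, 1.89, 2.57, 2.79, 3.14, 3.14].

INTERFACE

Orientations are given as a unit quaternion [w, x, y, z].
In Python, from bench import observe, camera, hand_in, boxes_of, outline_of, grip_point_offset gives the robot as it stands.
- The arm moves only by the shell command python3 -m pendant 'ROWS' [FORCE]. ROWS is JSON, a list of rows, each a list of 3 entries, a list of its own where there are three numbers: the gripper command: -1 is fully open, 1 is shut, values between are in proportion, then the shift along the world's x, y, z in m, then the turn about the world's z in rad. A call has 1 to 12 rows; each row is the pose to reach, as a shift and turn from the pose commanded when the call began; what a row does not reach only later rows make up. A row lasts 1/8 s, in which the tool goes at most 62.5 mm and 10.7 degrees, less where a joint would pass 70% of its speed; a pose out of reach is approached as far as the arm can. A call with a gripper value outside its range is refused whole. The fingers move at their own pace and stop on an object; FORCE is the grip in N (left out, the last holds). Time passes only in rows, so rows that repeat a pose let the fingers close. It gives the time, the measured TCP pose, the force, the opening and the grip force at its end, in the units of the state.
- observe(): the state, without advancing time (a new reading comes with each control period).
- camera(name): name is "scene" or "top" or "wrist"; returns a dict with "image" (480x640x3 uint8, red, green, blue), "fov_y" (degrees; the focal length in pixels is half the picture's height over the tangent of half this angle, whatever the lens; pixels are square), "cx", "cy" (the principal point, pixels), "xyz" and "rotation" of the camera in the world; the wrist camera has in their place "mount" (4x4, takes a point from camera to tool coordinates, whose origin is the TCP and whose axes are the flange's). Camera axes: x right, y down, z forward; pixel columns grow to the right and rows downward; lengths in mm; the calibration is good to about 2 mm. A picture is of the moment at which its call begins: read the wrist's pose just before it. There is no depth.
- hand_in(): hands the job in; it is judged then, once.
Trained networks look in the newest picture that a camera, given by its name, has taken for a name from the list of things; names that differ only in an ending like _2 or _b are one class to them, and where a whole thing is asked for, a point or a joint stands for the part that bears it (a point fixed in the world has none). Each returns a list of dicts, best first, with "p" (0 to 1); they miss things now and then, are a little off and sometimes report something else, mostly with a low value. They report only what shows in the picture. A call takes as long as a camera call.
- boxes_of(target, camera): "at" ([x, y, z] in mm, in world coordinates, good to about 4 mm: the middle of the surface that is visible of it).
- outline_of(target, camera): "pixels" (480x640 bool, what is visible of it).
The state is a dict: "t": time; "joint_pos": joint angles; "dq": joint speeds; "joint_torque": joint torques, N m; "ee_pos": TCP position; "tool_rot": TCP orientation; "contact_force": force on the tool from outside, world axes, zero at the start; "torque": the same for the moment, N m; "width": finger opening in mm; "gripper_force": force on a finger pad.
Only numpy, scipy, OpenCV 4.12 (cv2) and the standard library are available. Lean on these libraries where they do the work, as an engineer would, in place of code of your own. Each camera call takes 0.05 s, during which the arm holds its last target. There are 200 camera calls.

## Working session

There is one attempt and no reset: what is moved stays moved. The work goes in short steps, Python scripts to look and compute and a shell command to move; the robot and the scene stay as the last step left them, time stands still between calls to the robot, and variables do not carry over. Pictures are saved under pics/ and viewed, at most 10 in all, crops included, and the job is handed in when it is done.

```bash
mkdir -p pics; ls; python3 - <<'E'
from bench import *
import cv2,numpy as np
s=observe();print({k:np.round(v,3).tolist() for k,v in s.items()}, grip_point_offset if not callable(grip_point_offset) else grip_point_offset())
for n in("scene","top"):
    c=camera(n);cv2.imwrite(f"pics/{n}1.png",c["image"][:,:,::-1]);print(n,c["fov_y"],c["cx"],c["cy"],c["xyz"],np.round(c["rotation"],4).tolist())
    for t in "sharpener bin bin_flap flap_edge tiffin pen_stand tumbler compass_case stapler eraser notebook".split():
        for b in boxes_of(t,n)[:2]:print(n,t,round(b["p"],2),np.round(b["at"]).tolist())
E
```

```text
pics
{'t': 0.0, 'joint_pos': [0.969, 0.264, -0.049, 1.259, 0.0, 1.415], 'dq': [0.001, -0.001, 0.0, -0.001, 0.001, -0.0], 'joint_torque': [-0.002, -63.761, 38.457, 0.014, -0.0, -0.0], 'ee_pos': [226.681, 473.225, 230.81], 'tool_rot': [-0.0, 0.222, 0.975, -0.001], 'contact_force': [-0.301, -0.011, 0.124], 'torque': [0.028, 0.066, -0.002], 'gripper_force': 0.0, 'width': 85.364} 18.700000000000003
scene 43.10370145198225 318.19722183236615 240.8585292489278 [1286.6469601   -60.92133421 1318.12753787] [-0.2074, 0.7097, 0.6462, -0.1891]
scene sharpener 0.6 [471.0, -115.0, 25.0]
scene bin 0.58 [687.0, -82.0, -4.0]
scene bin_flap 0.82 [638.0, -86.0, -2.0]
scene flap_edge 0.76 [640.0, -87.0, -1.0]
scene tiffin 0.69 [309.0, -294.0, 99.0]
scene pen_stand 0.9 [297.0, 352.0, 70.0]
scene tumbler 0.94 [400.0, 451.0, 71.0]
scene compass_case 0.86 [453.0, 294.0, 17.0]
scene stapler 0.77 [475.0, -292.0, 46.0]
scene eraser 0.55 [351.0, 224.0, 12.0]
scene notebook 0.38 [470.0, -112.0, 22.0]
top 45.938472107940974 313.92105574327974 230.9926881480065 [ 2.78767567e+02 -3.45488541e-01  1.27642956e+03] [-0.0601, 0.7114, -0.6982, 0.0539]
top sharpener 0.75 [469.0, -112.0, 21.0]
top bin 0.69 [658.0, -87.0, -1.0]
top bin_flap 0.76 [636.0, -88.0, -3.0]
top bin_flap 0.57 [656.0, -87.0, 1.0]
top flap_edge 0.64 [636.0, -86.0, -1.0]
top tiffin 0.94 [283.0, -296.0, 105.0]
top pen_stand 0.6 [286.0, 359.0, 65.0]
top tumbler 0.73 [400.0, 468.0, 57.0]
top compass_case 0.93 [442.0, 300.0, 18.0]
top stapler 0.82 [459.0, -292.0, 43.0]
top eraser 0.74 [344.0, 223.0, 16.0]
top notebook 0.84 [389.0, -455.0, 12.0]
```

View pics/top1.png

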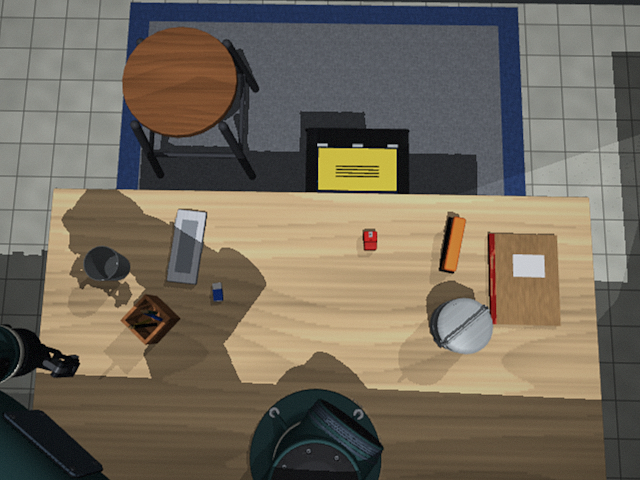

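View pics/scene1.png

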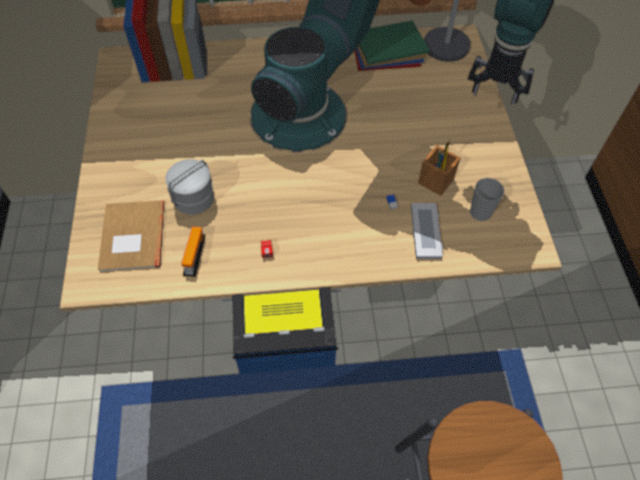

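```bash
cat > h.py <<'E'
from bench import *
import cv2,numpy as np
from scipy.spatial.transform import Rotation as R
def plane(c,px,z):
    px=np.atleast_2d(px).astype(float);f=240/np.tan(np.radians(c["fov_y"]/2))
    d=np.c_[(px-[c["cx"],c["cy"]])/f,np.ones(len(px))]
    q=np.array(c["rotation"]);r=R.from_quat(q[[1,2,3,0]]) if q.size==4 else R.from_matrix(q)
    d=r.apply(d);o=np.array(c["xyz"]);return o+d*((z-o[2])/d[:,2])[:,None]
def rect(t,n,z):
    c=camera(n);m=outline_of(t,n)[0]["pixels"].astype(np.uint8)
    k=max(cv2.findContours(m,0,2)[0],key=cv2.contourArea)[:,0]
    p=plane(c,k,z)[:,:2].astype(np.float32);return cv2.minAreaRect(p),cv2.boxPoints(cv2.minAreaRect(p))
E
python3 - <<'E'
from h import *
for n in("top","scene"):
    for t,z in(("bin_flap",-3),("sharpener",24),("stapler",45)):
        r,b=rect(t,n,z);print(n,t,np.round(np.hstack([r[0],r[1],r[2]]),1),np.round(b).tolist())
E
```

```text
top bin_flap [637.6 -82.8 180.3 102.6  89.9] [[586.0, -173.0], [689.0, -173.0], [689.0, 7.0], [586.0, 7.0]]
top sharpener [ 4.645e+02 -1.117e+02  4.530e+01  3.350e+01  3.000e-01] [[442.0, -95.0], [442.0, -129.0], [487.0, -128.0], [487.0, -95.0]]
top stapler [ 456.8 -288.9   42.3  126.    77.3] [[391.0, -296.0], [514.0, -323.0], [523.0, -282.0], [400.0, -254.0]]
scene bin_flap [635.9 -86.1 183.6 106.1  89.8] [[583.0, -178.0], [689.0, -178.0], [689.0, 6.0], [583.0, 6.0]]
scene sharpener [ 473.5 -114.5   50.7   28.2    5.5] [[447.0, -103.0], [450.0, -131.0], [500.0, -126.0], [497.0, -98.0]]
scene stapler [ 475.7 -293.8   41.3  141.2   78.4] [[402.0, -300.0], [541.0, -328.0], [549.0, -288.0], [411.0, -259.0]]
```

The top view shows the sharpener (370,240) in front of the bin's flap (317–397, 147–191). The desk's front edge runs at about row 192, and the path between them is clear. In the scene view the stapler is well off to the side.

I only command yaw, so both fingertips stay at the same height. My plan:
1. Slide the sharpener to the edge at a 30° yaw with a stable overhang.
2. Hold the flap open with the front finger.
3. With the rear finger, beyond the edge, push the slanted overhanging side until it goes over.

```bash
python3 -m pendant '[[1,[0.03,-0.06,0.03],-0.1],[1,[0.186,-0.617,0.03],-0.6],[1,[0.186,-0.617,0.03],-0.6],[1,[0.186,-0.617,0.03],-0.6],[1,[0.186,-0.617,0.03],-0.6],[1,[0.186,-0.617,0.03],-0.6],[1,[0.186,-0.617,0.03],-0.6],[1,[0.186,-0.617,0.03],-0.6],[1,[0.186,-0.617,0.03],-0.6],[1,[0.186,-0.617,0.03],-0.6],[1,[0.186,-0.617,0.03],-0.6],[1,[0.186,-0.617,0.03],-0.6]]' 20
python3 -m pendant '[[1,[0,0,0],0],[1,[0,0,0],0],[1,[0,0,0],0],[1,[0,0,0],0]]'
python3 - <<'E'
from h import *
s=observe();c=camera("wrist");cv2.imwrite("pics/w1.png",c["image"][:,:,::-1]);print(np.round(c["mount"],3).tolist(),c["fov_y"],c["cx"],c["cy"])
q=np.array(s["tool_rot"]);print(s["t"],s["ee_pos"],s["width"],R.from_quat(q[[1,2,3,0]]).apply([0,1,0]),s["joint_pos"])
for t in("sharpener","bin_flap"):
  for b in boxes_of(t,"wrist")[:2]:print(t,b["p"],b["at"])
E
```

```text
t: 3.3
ee_pos: [413.2, -145.5, 260.9]
tool_rot: [-0.0, 0.501, 0.865, -0.0]
contact_force: [-0.5, 0.8, -0.5]
width: -0.1
gripper_force: 0.0
t: 3.8
ee_pos: [412.8, -143.1, 261.4]
tool_rot: [0.0, 0.5, 0.866, 0.0]
contact_force: [0.3, 0.3, -0.4]
width: -0.0
gripper_force: 0.0
[[0.001, -0.966, -0.259, 65.374], [1.0, 0.001, -0.0, 0.473], [0.0, -0.259, 0.966, -142.54], [0.0, 0.0, 0.0, 1.0]] 67.20466169670733 317.09911540819587 240.6231435044408
3.8 [ 412.82243903 -143.12941585  261.42361475] -0.03800587458545666 [8.65468084e-01 5.00964042e-01 1.58272953e-04] [-5.20673752e-01  1.02749991e-01 -1.72827853e-01  1.29491556e+00
  7.32373066e-06  5.25410276e-01]
sharpener 0.79 [464.4, -113.3, 23.7]
bin_flap 0.93 [635.5, -76.5, -2.4]
bin_flap 0.47 [467.7, -114.0, 24.7]
```

```bash
python3 -m pendant '[[1,[0,0,-0.06],0],[1,[0,0,-0.12],0],[1,[0,0,-0.18],0],[1,[0,0,-0.23],0],[1,[0,0,-0.255],0],[1,[0,0,-0.255],0],[1,[0.009,0.005,-0.255],0],[1,[0.018,0.010,-0.255],0],[1,[0.026,0.015,-0.255],0],[1,[0.035,0.020,-0.255],0],[1,[0.043,0.025,-0.255],0],[1,[0.052,0.030,-0.255],0]]'
python3 -m pendant '[[1,[0.009,0.005,0],0],[1,[0.017,0.010,0],0],[1,[0.026,0.015,0],0],[1,[0.035,0.020,0],0],[1,[0.043,0.025,0],0],[1,[0.048,0.028,0],0],[1,[0.048,0.028,0],0]]'
python3 - <<'E'
from h import *
for n in("top","wrist","scene"):
    c=camera(n);cv2.imwrite(f"pics/{n}2.png",c["image"][:,:,::-1])
    if n=="wrist":
        s=observe();q=np.array(s["tool_rot"]);r=R.from_quat(q[[1,2,3,0]]).as_matrix();M=np.array(c["mount"])
        c["rotation"]=r@M[:3,:3];c["xyz"]=r@M[:3,3]+s["ee_pos"]
    o=outline_of("sharpener",n)
    for b in boxes_of("sharpener",n)[:1]:print(n,b["p"],b["at"])
    if o:
        k=max(cv2.findContours(o[0]["pixels"].astype(np.uint8),0,2)[0],key=cv2.contourArea)[:,0]
        a=cv2.minAreaRect(plane(c,k,24)[:,:2].astype(np.float32));print(a,cv2.boxPoints(a).round().tolist())
E
```

```text
t: 5.45
ee_pos: [465.4, -113.2, 6.3]
tool_rot: [-0.0, 0.5, 0.866, -0.0]
contact_force: [-1.0, 0.5, 0.8]
width: -0.1
gripper_force: 0.2
t: 6.32
ee_pos: [513.1, -85.3, 6.2]
tool_rot: [0.0, 0.5, 0.866, -0.0]
contact_force: [0.3, -0.7, 0.5]
width: 0.4
gripper_force: 0.0
wrist 0.94 [529.3, -50.0, 22.4]
((530.4182739257812, -51.441444396972656), (40.98717498779297, 34.99652862548828), 50.112857818603516) [[504.0, -56.0], [531.0, -78.0], [557.0, -47.0], [530.0, -24.0]]
scene 0.51 [537.8, -52.5, 23.4]
((539.1115112304688, -52.36004638671875), (42.99246597290039, 35.778743743896484), 42.78453826904297) [[511.0, -54.0], [535.0, -80.0], [567.0, -51.0], [543.0, -25.0]]
```

View pics/wrist2.png

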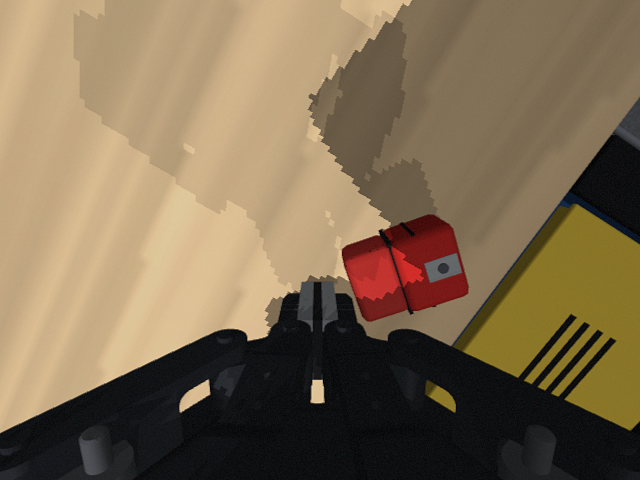

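The wrist view shows the sharpener (red, 345–465, 215–320) turned to about 47° and lying to the left of the push line. The flap is to the right. I'll push its long left side along (0.5, -0.866), which squares it to 30° and moves it back toward the bin's middle.

```bash
python3 -m pendant '[[1,[-0.009,-0.005,0],0],[1,[-0.009,-0.005,0.05],0],[1,[-0.002,0.04,0.06],0],[1,[-0.002,0.07,0.05],0],[1,[-0.002,0.07,0],0],[1,[-0.002,0.07,0],0],[1,[0.002,0.063,0],0],[1,[0.006,0.056,0],0],[1,[0.010,0.049,0],0],[1,[0.014,0.042,0],0],[1,[0.018,0.035,0],0],[1,[0.022,0.028,0],0]]'
python3 -m pendant '[[1,[0.004,-0.006,0],0],[1,[0.004,-0.006,0],0]]'
cat >> h.py <<'E'
def look(n,name):
    c=camera(n);cv2.imwrite(f"pics/{name}.png",c["image"][:,:,::-1])
    s=observe()
    if n=="wrist":
        q=np.array(s["tool_rot"]);r=R.from_quat(q[[1,2,3,0]]).as_matrix();M=np.array(c["mount"])
        c["rotation"]=r@M[:3,:3];c["xyz"]=r@M[:3,3]+s["ee_pos"]
    o=outline_of("sharpener",n)
    for b in boxes_of("sharpener",n)[:1]:print(n,round(b["p"],2),np.round(b["at"],1))
    if o:
        k=max(cv2.findContours(o[0]["pixels"].astype(np.uint8),0,2)[0],key=cv2.contourArea)[:,0]
        a=cv2.minAreaRect(plane(c,k,24)[:,:2].astype(np.float32));print(np.round(np.hstack(a),1),cv2.boxPoints(a).round().tolist())
    return c
E
python3 -c "
from h import *
look('wrist','w3');look('scene','s3');look('top','t3');print(observe()['t'])"
```

```text
t: 8.28
ee_pos: [535.1, -58.0, 6.3]
tool_rot: [-0.0, 0.5, 0.866, -0.0]
contact_force: [-0.4, 0.4, -0.0]
width: 0.1
gripper_force: 0.1
t: 8.52
ee_pos: [539.1, -64.0, 6.2]
tool_rot: [0.0, 0.5, 0.866, -0.0]
contact_force: [0.2, -0.4, 0.2]
width: -0.1
gripper_force: 0.0
wrist 0.77 [553.9 -89.3  26.1]
scene 0.76 [550.9 -91.5  19.2]
[553.5 -89.   49.4  32.8  24.1] [[524.0, -84.0], [538.0, -114.0], [583.0, -94.0], [569.0, -64.0]]
8.975
```

View pics/w3.png

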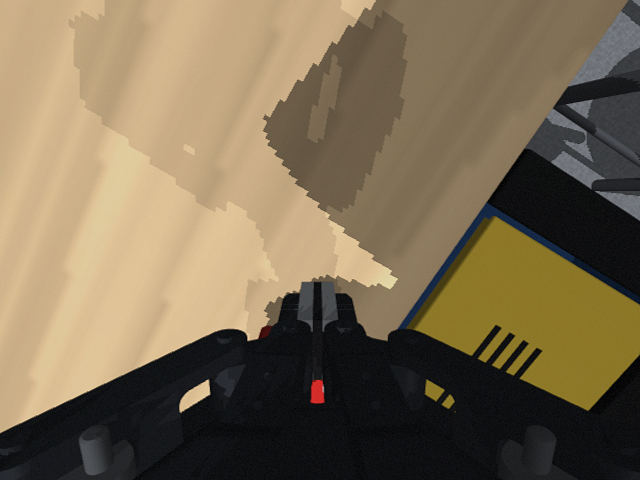

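The sharpener is now at about (552, -88) and close to 28°. Next I set fingers along x, 59 mm open, open the flap beside the sharpener, and feel for the desk edge with the rear finger's back.

```bash
python3 -m pendant '[[1,[-0.002,0.006,0.0],0],[1,[-0.002,0.006,0.05],0],[-0.39,[0.04,0.025,0.06],-0.17],[-0.39,[0.093,0.039,0.06],-0.34],[-0.39,[0.093,0.039,0.06],-0.5236],[-0.39,[0.093,0.039,0.06],-0.5236],[-0.39,[0.093,0.039,0.06],-0.5236],[-0.39,[0.093,0.039,0.06],-0.5236],[-0.39,[0.093,0.039,0.02],-0.5236],[-0.39,[0.093,0.039,0.005],-0.5236],[-0.39,[0.093,0.039,0.005],-0.5236]]'
python3 -c "
from h import *
c=look('wrist','w4')
b=boxes_of('bin_flap','wrist');print(b[0]['at'])
look('scene','s4')"
```

```text
t: 10.35
ee_pos: [631.1, -24.5, 10.8]
tool_rot: [-0.001, 0.707, 0.707, -0.001]
contact_force: [0.1, -0.7, 0.3]
width: 59.5
gripper_force: 0.0
wrist 0.84 [554.8 -88.6  25.5]
[557.2 -90.5  47.9  17.2  52.4] [[536.0, -104.0], [549.0, -115.0], [579.0, -77.0], [565.0, -66.0]]Traceback (most recent call last):
  File "<string>", line 4, in <module>
    b=boxes_of('bin_flap','wrist');print(b[0]['at'])
                                         ~^^^
IndexError: list index out of range
```

View pics/w4.png

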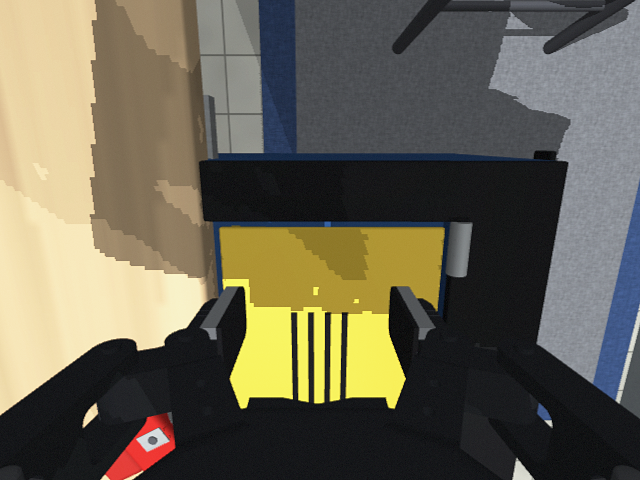

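The view shows the fingers over the flap (yellow, 220–445 px), with the rear finger just beyond the desk edge at about 212 px. The red sharpener is at lower left (140,445), still on the desk. Now I press down.

```bash
python3 -m pendant '[[-0.39,[0,0,-0.010],0],[-0.39,[0,0,-0.016],0],[-0.39,[0,0,-0.020],0],[-0.39,[0,0,-0.024],0],[-0.39,[0,0,-0.024],0]]'
python3 -m pendant '[[-0.39,[0,0,-0.004],0],[-0.39,[0,0,-0.008],0],[-0.39,[0,0,-0.012],0],[-0.39,[0,0,-0.012],0],[-0.39,[0,0,-0.012],0]]'
python3 -c "
from h import *
look('wrist','w5');print(observe()['contact_force'])"
```

```text
t: 11.18
ee_pos: [631.7, -24.5, -12.9]
tool_rot: [-0.0, 0.707, 0.707, -0.0]
contact_force: [-1.5, -0.0, 2.4]
width: 59.7
gripper_force: 1.0
t: 11.8
ee_pos: [631.5, -24.6, -24.8]
tool_rot: [-0.0, 0.707, 0.707, -0.0]
contact_force: [-0.7, -0.9, 1.5]
width: 59.1
gripper_force: 1.3
wrist 0.61 [562.8 -70.9  12.6]
[572.  -59.6  21.2  10.2  50.4] [[561.0, -64.0], [569.0, -71.0], [583.0, -55.0], [575.0, -48.0]]
[-2.22931535 -0.12191299  1.17178118]
```

View pics/w5.png

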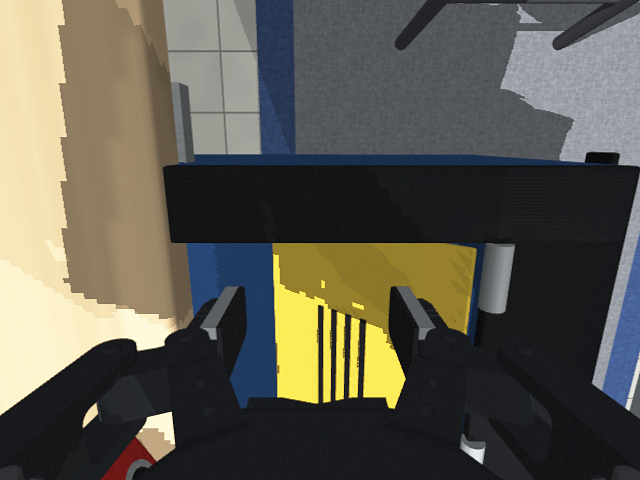

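The flap is open: its free edge is at about 275 px, with a blue gap beside the desk. Now I feel for the edge.

```bash
for i in 1; do python3 -m pendant '[[-0.39,[-0.002,0,0],0],[-0.39,[-0.004,0,0],0],[-0.39,[-0.004,0,0],0]]' | grep -E "ee_pos|contact"; done
python3 -m pendant '[[-0.39,[-0.001,0,0],0],[-0.39,[-0.002,0,0],0],[-0.39,[-0.002,0,0],0]]' | grep -E "ee_pos|contact|width"
```

```text
ee_pos: [627.8, -24.5, -24.6]
contact_force: [-0.5, 0.6, 0.7]
ee_pos: [625.8, -24.5, -24.7]
contact_force: [-0.0, -0.5, 1.7]
width: 59.4
```

```bash
python3 -m pendant '[[-0.39,[-0.001,0,0],0],[-0.39,[-0.002,0,0],0],[-0.39,[-0.002,0,0],0]]' | grep -E "ee_pos|contact|width"
```

```text
ee_pos: [623.7, -24.5, -24.7]
contact_force: [-0.6, 0.2, 2.2]
width: 59.1
```

```bash
python3 -m pendant '[[-0.39,[-0.001,0,0],0],[-0.39,[-0.002,0,0],0],[-0.39,[-0.002,0,0],0]]' | grep -E "ee_pos|contact|width"
```

```text
ee_pos: [623.3, -24.6, -24.5]
contact_force: [7.9, 1.7, -3.0]
width: 59.2
```

```bash
python3 -m pendant '[[-0.39,[-0.001,0,0],0],[-0.39,[-0.002,0,0],0],[-0.39,[-0.002,0,0],0]]' | grep -E "ee_pos|contact|width"
```

```text
ee_pos: [623.2, -24.6, -24.3]
contact_force: [18.3, 2.3, -10.9]
width: 59.1
```

```bash
python3 -m pendant '[[-0.39,[-0.001,0,0],0],[-0.39,[-0.002,0,0],0],[-0.39,[-0.002,0,0],0]]' | grep -E "ee_pos|contact|width"
```

```text
ee_pos: [623.1, -24.6, -24.1]
contact_force: [27.6, 3.6, -18.9]
width: 59.1
```

The edge touch is at TCP x ≈ 623.4 with this opening, so 625.5 leaves 2 mm of clearance. Now I back off, let the flap shut, and push the sharpener along its own axis to the balance line.

```bash
python3 -m pendant '[[-0.39,[0.009,0,0],0],[-0.39,[0.009,0,0.05],0],[1,[0.009,0,0.09],0.1],[1,[-0.04,-0.04,0.09],0.28],[1,[-0.09,-0.07,0.09],0.45],[1,[-0.11,-0.088,0.09],0.5236],[1,[-0.11,-0.088,0.06],0.5236],[1,[-0.11,-0.088,0.031],0.5236],[1,[-0.11,-0.088,0.031],0.5236],[1,[-0.11,-0.088,0.031],0.5236]]'
python3 -c "
from h import *
look('wrist','w6');look('scene','s6');look('top','t6')
for n in('scene','top'):
  b,_=rect('bin_flap',n,-3);print(b)"
```

```text
t: 15.45
ee_pos: [508.1, -112.6, 7.0]
tool_rot: [0.0, 0.5, 0.866, -0.0]
contact_force: [-0.3, 0.2, 0.6]
width: 0.3
gripper_force: 0.0
wrist 0.66 [547.8 -86.9  25.2]
[544.8 -86.6  44.7  35.4  28.6] [[517.0, -82.0], [534.0, -113.0], [573.0, -91.0], [556.0, -60.0]]
scene 0.46 [555.3 -88.8  22.1]
[552.7 -89.   50.2  34.6  26.6] [[523.0, -85.0], [538.0, -116.0], [583.0, -93.0], [567.0, -62.0]]
[ 385.7 -450.6  156.8  204.2   89.7] [[283.0, -528.0], [487.0, -529.0], [488.0, -373.0], [284.0, -372.0]]
((636.1199951171875, -86.48992156982422), (101.63806915283203, 181.88072204589844), 0.1709110289812088)
((638.231201171875, -40.31343078613281), (103.47384643554688, 93.72980499267578), 0.9728025197982788)
```

```bash
python3 -m pendant '[[1,[0.006,0.0035,0],0],[1,[0.012,0.007,0],0],[1,[0.018,0.0105,0],0],[1,[0.024,0.014,0],0],[1,[0.0295,0.017,0],0],[1,[0.0295,0.017,0],0]]'
python3 -c "
from h import *
look('wrist','w7');look('scene','s7')
c=cv2.imread('pics/s7.png')[200:360,200:360];cv2.imwrite('pics/s7c.png',cv2.resize(c,None,fx=3.5,fy=3.5,interpolation=2))
w=cv2.imread('pics/w7.png');c=np.hstack([w[150:,200:][:330,:440],]);cv2.imwrite('pics/w7c.png',c)"
```

```text
t: 16.85
ee_pos: [537.7, -95.3, 6.2]
tool_rot: [0.0, 0.5, 0.866, 0.0]
contact_force: [0.2, -0.3, 0.0]
width: -0.1
gripper_force: 0.0
wrist 0.61 [566.  -74.3  25.6]
[564.1 -73.   43.1  32.9  28.6] [[537.0, -69.0], [553.0, -98.0], [591.0, -77.0], [575.0, -48.0]]
scene 0.57 [573.7 -80.1  20.2]
[573.9 -78.1  48.5  32.2  26. ] [[545.0, -74.0], [559.0, -103.0], [603.0, -82.0], [589.0, -53.0]]
```

View pics/w7c.png

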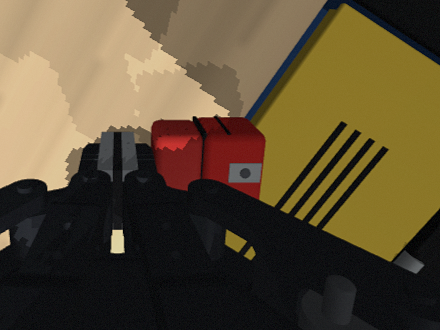

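The view shows the sharpener flush ahead of the fingers, at the flap's near edge. I push 4 mm more, then step aside for a precise fit of its box model in both fixed cameras.

```bash
python3 -m pendant '[[1,[0.0017,0.001,0],0],[1,[0.0035,0.002,0],0],[1,[0.0035,0.002,0],0],[1,[-0.009,-0.005,0],0],[1,[-0.015,-0.01,0.05],0],[-0.39,[-0.0,0.04,0.1],-0.1],[-0.39,[0.03,0.1,0.12],-0.28],[-0.39,[0.085,0.16,0.12],-0.45],[-0.39,[0.085,0.18,0.12],-0.5236],[-0.39,[0.085,0.18,0.12],-0.5236]]'
cat >> h.py <<'E'
from scipy.optimize import minimize
def proj(c,P):
    f=240/np.tan(np.radians(c["fov_y"]/2));q=np.array(c["rotation"]);r=R.from_quat(q[[1,2,3,0]])
    p=r.inv().apply(P-np.array(c["xyz"]));return p[:,:2]/p[:,2:]*f+[c["cx"],c["cy"]]
def red(c):
    hsv=cv2.cvtColor(c["image"],cv2.COLOR_RGB2HSV);m=((hsv[...,0]<6)|(hsv[...,0]>174))&(hsv[...,1]>150)&(hsv[...,2]>60)
    return m.astype(np.uint8)
def fit(x0,shape=(21,15,24)):
    B=np.array([[a,b,z] for a in(-shape[0],shape[0]) for b in(-shape[1],shape[1]) for z in(0,shape[2])],float)
    for n in("top","scene"):
        c=camera(n);m=outline_of("sharpener",n)
        u0=proj(c,np.array([[x0[0],x0[1],12]]))[0].round().astype(int);w=slice(u0[1]-20,u0[1]+20),slice(u0[0]-20,u0[0]+20)
        M=cv2.morphologyEx(red(c)[w],cv2.MORPH_CLOSE,np.ones((5,5),np.uint8)).astype(float)
        cv2.imwrite(f"pics/fit_{n}.png",cv2.resize(np.vstack([c["image"][w][:,:,::-1],cv2.merge([(M*255).astype(np.uint8)]*3)]),None,fx=7,fy=7,interpolation=0))
        def cost(x):
            P=B.copy();P[:,:2]=P[:,:2]@np.array([[np.cos(x[2]),np.sin(x[2])],[-np.sin(x[2]),np.cos(x[2])]])+x[:2]
            p=(proj(c,P)-u0+20)*8+3.5;h=cv2.convexHull(p.astype(np.float32)).round().astype(np.int32)
            I=np.zeros((320,320),np.uint8);cv2.fillConvexPoly(I,h,1);I=cv2.resize(I.astype(float),(40,40),interpolation=cv2.INTER_AREA);return np.abs(I-M).sum()
        best=min((minimize(cost,[x0[0]+a,x0[1]+b,t],method="Nelder-Mead",options=dict(initial_simplex=np.array([x0[0]+a,x0[1]+b,t])+np.array([[0,0,0],[4,0,0],[0,4,0],[0,0,.2]]))) for a in(-3,3) for b in(-3,3) for t in(x0[2]-.15,x0[2]+.15)),key=lambda r:r.fun)
        Fm=None;b=rect("bin_flap",n,-3)[0]
        print(n,best.x.round(2),round(best.fun,1),M.sum(),"flap",np.round(np.hstack(b),1))
E
python3 -c "
from h import *
fit([573,-75,.5]);print(observe()['ee_pos'],observe()['t'])
cv2.imwrite('pics/fit.png',np.hstack([cv2.imread('pics/fit_top.png'),cv2.imread('pics/fit_scene.png')]))"
```

```text
t: 18.4
ee_pos: [622.7, 86.7, 125.8]
tool_rot: [-0.0, 0.706, 0.708, 0.0]
contact_force: [-1.1, -0.9, 0.2]
width: 59.3
gripper_force: 0.0
top [ 5.6961e+02 -7.5000e+01  5.0000e-01] 64.4 227.0 flap [ 6.366e+02 -8.290e+01  1.011e+02  1.803e+02  1.000e-01]
scene [ 5.7151e+02 -7.6610e+01  2.5000e-01] 87.2 179.0 flap [636.  -86.4 181.9 101.6  89.9]
[622.07103224  83.50770752 126.43761895] 18.8
```

View pics/fit.png

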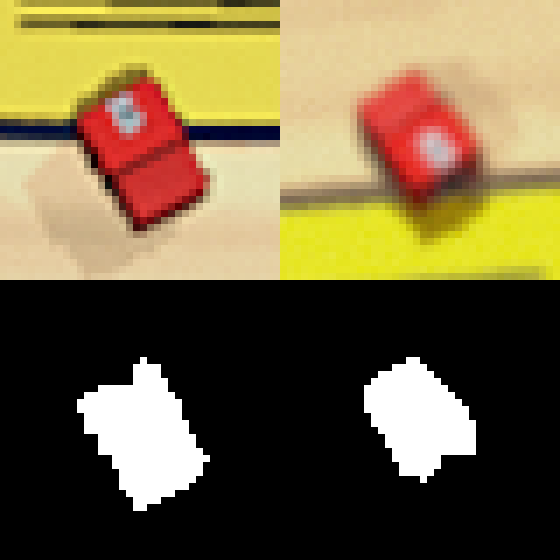

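In the fit picture the sharpener lies across the edge at about 28°, roughly half its length overhanging. The blade plate cuts a notch in my mask, so I'll take the hull and use a global fit.

```bash
cat > f.py <<'E'
from h import *
from scipy.optimize import differential_evolution as DE
def fit2(x0):
    B=np.array([[a,b,z] for a in(-21,21) for b in(-15,15) for z in(0,24)],float)
    for n in("top","scene"):
        c=camera(n)
        u0=proj(c,np.array([[x0[0],x0[1],12]]))[0].round().astype(int);w=slice(u0[1]-20,u0[1]+20),slice(u0[0]-20,u0[0]+20)
        I=c["image"][w].astype(int);M=((I[...,0]>I[...,1]*2)&(I[...,0]>60)).astype(np.uint8)
        k=max(cv2.findContours(M,0,2)[0],key=cv2.contourArea);M*=0;cv2.fillConvexPoly(M,cv2.convexHull(k),1)
        def cost(x):
            a=x[2];P=B.copy();P[:,:2]=B[:,:2]@np.array([[np.cos(a),np.sin(a)],[-np.sin(a),np.cos(a)]])+x[:2]
            p=(proj(c,P)-u0+20.5)*8
            h=cv2.convexHull(p.astype(np.float32)).round().astype(np.int32)
            J=np.zeros((320,320),np.uint8);cv2.fillConvexPoly(J,h,1);return np.abs(cv2.resize(J.astype(np.float32),(40,40),interpolation=cv2.INTER_AREA)-M).sum()
        r=DE(cost,[(x0[0]-12,x0[0]+12),(x0[1]-12,x0[1]+12),(x0[2]-.5,x0[2]+.5)],maxiter=60,seed=1,polish=False)
        e=plane(c,np.array([[0,0]]),0)
        # desk edge: where brightness of yellow/wood breaks left of sharpener
        print(n,r.x.round(2),round(r.fun,1),M.sum())
    return
E
python3 -c "
from f import *
fit2([573,-75,.5])"
```

```text
top [ 5.7027e+02 -7.4760e+01  5.0000e-01] 31.1 263
scene [ 5.6829e+02 -7.6750e+01  2.7000e-01] 77.2 192
```

Vision and touch agree that the middle is about 6 mm short of the edge. I push 4.5 mm more from behind, which leaves about 2 mm, then set up for the flap.

```bash
python3 -m pendant '[[1,[-0.03,-0.05,0],0.15],[1,[-0.07,-0.11,-0.02],0.33],[1,[-0.096,-0.16,-0.04],0.5],[1,[-0.0956,-0.186,-0.06],0.5236],[1,[-0.0956,-0.186,-0.10],0.5236],[1,[-0.0956,-0.186,-0.12],0.5236],[1,[-0.0906,-0.1832,-0.12],0.5236],[1,[-0.084,-0.1794,-0.12],0.5236],[1,[-0.080,-0.177,-0.12],0.5236],[1,[-0.0776,-0.1757,-0.12],0.5236],[1,[-0.0776,-0.1757,-0.12],0.5236]]'
python3 -m pendant '[[1,[-0.013,-0.0075,0],0],[1,[-0.015,-0.01,0.05],0],[-0.39,[-0.0,0.04,0.1],-0.1],[-0.39,[0.03,0.08,0.1],-0.28],[-0.39,[0.08,0.12,0.1],-0.45],[-0.39,[0.08,0.12,0.1],-0.5236],[-0.39,[0.08,0.12,0.1],-0.5236]]'
python3 -c "
from f import *
fit2([575,-73,.5])
for n in('top','scene'):
  look(n,n+'9')
print(observe()['ee_pos'],observe()['t'])
a=cv2.resize(cv2.imread('pics/top9.png')[165:225,330:400],None,fx=5.6,fy=5.6,interpolation=2);b=cv2.resize(cv2.imread('pics/scene9.png')[260:320,250:320],None,fx=5.6,fy=5.6,interpolation=2)
cv2.imwrite('pics/c9.png',np.hstack([a,b]))"
```

```text
t: 20.27
ee_pos: [545.0, -91.1, 6.5]
tool_rot: [0.0, 0.5, 0.866, 0.0]
contact_force: [0.2, 0.8, 0.0]
width: -0.1
gripper_force: 0.0
t: 21.15
ee_pos: [624.1, 28.5, 105.9]
tool_rot: [-0.0, 0.707, 0.708, -0.0]
contact_force: [0.3, -0.5, -0.1]
width: 59.4
gripper_force: 0.0
top [ 5.7428e+02 -7.1460e+01  4.9000e-01] 36.2 257
scene [ 5.7559e+02 -7.3990e+01  3.2000e-01] 68.8 203
top 0.65 [577.3 -70.3  18.9]
[ 279.6 -310.9  118.6  136.4   10.3] [[209.0, -254.0], [233.0, -389.0], [350.0, -367.0], [326.0, -233.0]]
scene 0.53 [580.7 -73.1  21.2]
[580.9 -74.1  47.5  32.2  30.7] [[552.0, -72.0], [569.0, -100.0], [610.0, -76.0], [593.0, -48.0]]
[624.55873157  28.40480077 106.42807668] 21.55
```

View pics/c9.png

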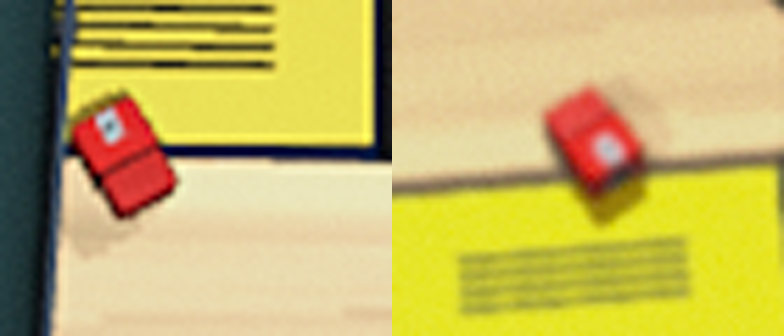

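The sharpener is poised with its middle about 2–4 mm inside the edge at 29°, with the flap shut and clear. Now I hold the flap open with the front finger (50 mm opening), rear finger just beyond the edge and to the left of the overhang.

```bash
python3 -m pendant '[[-0.18,[-0.004,-0.048,-0.05],0],[-0.18,[-0.004,-0.048,-0.09],0],[-0.18,[-0.004,-0.048,-0.105],0],[-0.18,[-0.004,-0.048,-0.118],0],[-0.18,[-0.004,-0.048,-0.130],0],[-0.18,[-0.004,-0.048,-0.138],0],[-0.18,[-0.004,-0.050,-0.138],0]]'
python3 -c "
from h import *
look('wrist','w10');print(observe()['contact_force'],observe()['t']);look('scene','s10')
a=cv2.imread('pics/s10.png')[240:360,220:340];b=cv2.imread('pics/w10.png')
cv2.imwrite('pics/c10.png',np.hstack([cv2.resize(a,(360,360),interpolation=2),cv2.resize(b[:,:],(480,360))[:,:430]]))"
```

```text
t: 22.42
ee_pos: [620.5, -20.9, -31.9]
tool_rot: [-0.0, 0.707, 0.707, -0.0]
contact_force: [-0.5, 1.3, 1.8]
width: 50.3
gripper_force: 0.7
wrist 0.74 [562.3 -67.3   7.8]
[571.9 -46.3  23.1   3.4  39.6] [[562.0, -52.0], [564.0, -55.0], [582.0, -40.0], [580.0, -38.0]]
[-1.51400005 -0.77904066  0.09322495] 22.575
scene 0.63 [579.4 -73.   21.6]
[579.8 -74.8  49.6  31.6  26.6] [[551.0, -72.0], [565.0, -100.0], [609.0, -78.0], [595.0, -50.0]]
```

View pics/c10.png

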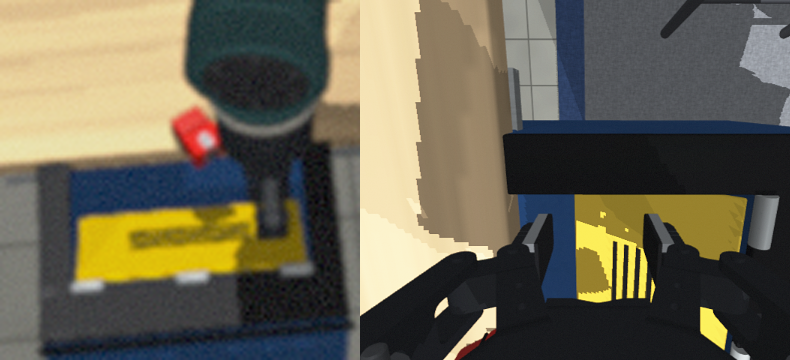

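The flap is held open (blue gap visible), and the sharpener is perched on the edge just left of the gripper in the scene crop (195,135). First stroke: move to contact, then drag the overhanging corner diagonally outward.

```bash
python3 -m pendant '[[-0.18,[0,-0.006,0],0],[-0.18,[0,-0.012,0],0],[-0.18,[0,-0.016,0],0],[-0.18,[0,-0.019,0],0],[-0.18,[0.003,-0.022,0],0],[-0.18,[0.006,-0.025,0],0],[-0.18,[0.009,-0.028,0],0],[-0.18,[0.009,-0.028,0],0]]'
python3 -c "
from h import *
look('scene','s11');print(observe()['contact_force'],observe()['t'])
look('top','t11')"
```

```text
t: 23.72
ee_pos: [630.0, -49.6, -31.7]
tool_rot: [0.0, 0.707, 0.707, -0.0]
contact_force: [-1.4, -1.3, 1.3]
width: 50.3
gripper_force: 1.0
scene 0.4 [398.3 454.5  69. ]
[680.9 -86.7 177.   46.   89.2] [[657.0, -175.0], [703.0, -176.0], [705.0, 1.0], [659.0, 2.0]]
[-2.15858437 -0.98666882  1.07568787] 23.875
```

```bash
python3 -c "
from h import *
look('wrist','w12')
a=cv2.imread('pics/s11.png')[220:370,200:350];b=cv2.imread('pics/w12.png')
cv2.imwrite('pics/c12.png',np.hstack([cv2.resize(a,(400,400),interpolation=2),cv2.resize(b,(533,400))[:,:390]]))"
```

```text
wrist 0.67 [583.3 -71.9  23.7]
[582.2 -71.3  33.6   8.9  51.4] [[568.0, -82.0], [575.0, -87.0], [596.0, -61.0], [589.0, -55.0]]
```

View pics/c12.png

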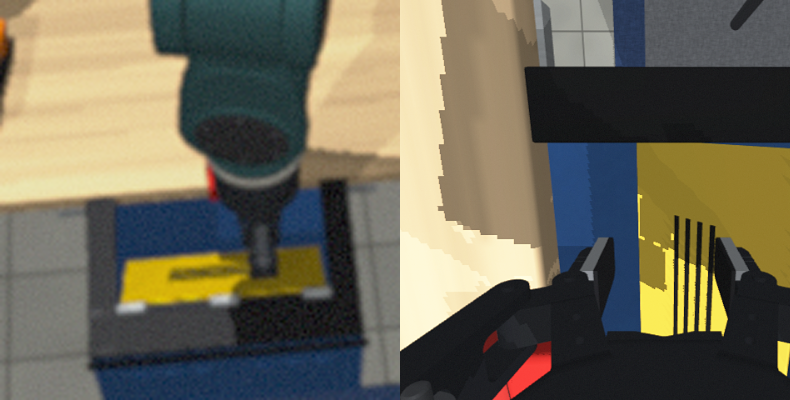

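The sharpener is still on the edge, beside the rear finger (red at lower left, 520,370). The flap is held open. I continue the stroke.

```bash
python3 -m pendant '[[-0.18,[0.002,-0.003,0],0],[-0.18,[0.004,-0.006,0],0],[-0.18,[0.006,-0.009,0],0],[-0.18,[0.006,-0.009,0],0]]'
python3 -c "
from h import *
look('wrist','w13');print(observe()['t'])"
python3 - <<'E'
import sys;sys.path.insert(0,'.')
from h import *
look('scene','/../pics/s13')
for n in ('w12','w13'):
    i=cv2.imread(f'pics/{n}.png').astype(int);m=(i[...,2]>2.5*i[...,1])&(i[...,2]>90);ys,xs=np.nonzero(m);print(n,m.sum(),xs.min() if len(xs) else 0,xs.max() if len(xs) else 0,ys.min() if len(xs) else 0)
E
```

```text
t: 24.68
ee_pos: [635.9, -58.6, -31.8]
tool_rot: [0.0, 0.707, 0.707, -0.0]
contact_force: [-2.3, -0.0, 0.9]
width: 50.3
gripper_force: 1.2
wrist 0.92 [588.9 -81.2  24.1]
[588.3 -80.3  33.7   9.   51.7] [[574.0, -91.0], [581.0, -96.0], [602.0, -70.0], [595.0, -64.0]]
24.825
w12 2168 100 181 397
w13 2109 99 181 397
```

```bash
python3 -c "
import cv2,numpy as np
a=cv2.imread('pics/s13.png')[250:330,230:310];b=cv2.imread('pics/w13.png')[330:480,20:260]
cv2.imwrite('pics/c13.png',np.hstack([cv2.resize(a,(380,380),interpolation=2),cv2.resize(np.clip(b.astype(int)*2,0,255).astype(np.uint8),(418,261))[:380] if 0 else cv2.copyMakeBorder(cv2.resize(np.clip(b.astype(int)*2,0,255).astype(np.uint8),(418,261)),0,119,0,0,0)]))"
```

```text
(no output)
```

View pics/c13.png

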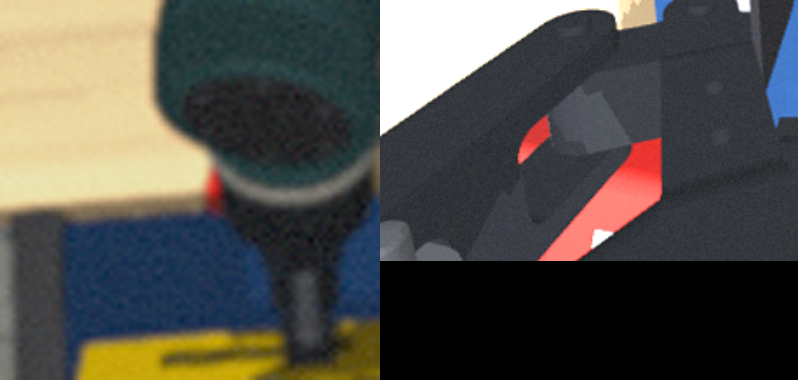

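The red block sits under the rear finger's linkage and moved with the gripper in the last step, so it is being pushed along. Closing the fingers a little now moves the rear one outward while the front one keeps the flap down.

```bash
python3 -m pendant '[[-0.1,[0,-0.002,0],0],[-0.02,[0,-0.004,0],0],[0.06,[0,-0.005,0],0],[0.15,[0,-0.005,0],0],[0.15,[0,-0.005,0],0]]'
python3 - <<'E'
from h import *
look('wrist','w14');look('scene','s14');print(observe()['t'])
for n in ('w13','w14'):
    i=cv2.imread(f'pics/{n}.png').astype(int);m=(i[...,2]>2.5*i[...,1])&(i[...,2]>90);ys,xs=np.nonzero(m);print(n,m.sum(),xs.min() if len(xs) else 0,xs.max() if len(xs) else 0,ys.min() if len(xs) else 0)
for n in("s13","s14"):
    i=cv2.imread(f'pics/{n}.png').astype(int)[240:330,230:330];m=(i[...,2]>2*i[...,1])&(i[...,2]>60);print(n,m.sum(),np.argwhere(m).mean(0)+[240,230] if m.any() else 0)
E
```

```text
t: 25.6
ee_pos: [636.0, -63.4, -31.6]
tool_rot: [0.0, 0.707, 0.707, 0.0]
contact_force: [-0.3, -1.1, 2.1]
width: 35.9
gripper_force: 0.9
wrist 0.86 [591.  -83.1  23.4]
[592.1 -84.5  34.5   5.4  49.6] [[579.0, -96.0], [583.0, -99.0], [605.0, -73.0], [601.0, -70.0]]
scene 0.19 [ 474.  -296.9   44.7]
[ 396.  -454.7  154.2  205.3   89.4] [[293.0, -531.0], [498.0, -533.0], [499.0, -379.0], [294.0, -377.0]]
25.9
w13 2109 99 181 397
w14 1015 94 194 362
s13 22 [290.5 275. ]
s14 13 [290.38461538 273.07692308]
```

```bash
python3 -m pendant '[[0.15,[0.002,-0.001,0],0],[0.15,[0.004,-0.002,0],0],[0.15,[0.006,-0.003,0],0],[0.15,[0.008,-0.004,0],0],[0.15,[0.008,-0.004,0],0]]'
python3 - <<'E'
from h import *
look('wrist','w15');look('scene','s15');print(observe()['t'])
for n in ('w14','w15'):
    i=cv2.imread(f'pics/{n}.png').astype(int);m=(i[...,2]>2.5*i[...,1])&(i[...,2]>90);ys,xs=np.nonzero(m);print(n,m.sum(),xs.min() if len(xs) else 0,xs.max() if len(xs) else 0,ys.min() if len(xs) else 0)
a=cv2.imread('pics/s15.png')[245:325,230:310];b=cv2.imread('pics/w15.png')[180:480,0:400]
cv2.imwrite('pics/c15.png',np.hstack([cv2.resize(a,(380,300),interpolation=2),cv2.convertScaleAbs(b,alpha=1.8)]))
E
```

```text
t: 26.52
ee_pos: [643.7, -67.3, -31.8]
tool_rot: [-0.0, 0.707, 0.707, -0.0]
contact_force: [-4.3, -0.7, 0.6]
width: 36.3
gripper_force: 1.7
wrist 0.83 [570.5 -70.7  20.8]
[573.4 -64.   28.    6.5  34.3] [[560.0, -69.0], [564.0, -75.0], [587.0, -59.0], [583.0, -53.0]]
26.825
w14 1015 94 194 362
w15 1893 30 173 352
```

View pics/c15.png

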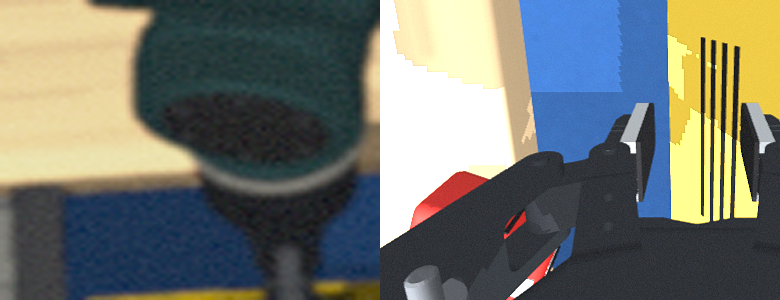

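The sharpener is still on the edge, visible at the left (450,200 in the crop), and the finger has slid past its corner. I'll back away sideways and re-measure it by numbers only: I've now viewed more pictures than the ten allowed, so no more viewing.

```bash
python3 -m pendant '[[0.15,[-0.004,0.02,0],0],[0.15,[-0.008,0.045,0],0],[0.15,[-0.008,0.055,0.06],0],[-0.18,[-0.012,0.09,0.115],0],[-0.18,[-0.020,0.12,0.137],0],[-0.18,[-0.020,0.12,0.137],0]]'
python3 -c "
from f import *
fit2([577,-80,.5])
print(observe()['ee_pos'],observe()['t'])
for n in('scene','top'):
  look(n,n+'16')"
```

```text
t: 27.58
ee_pos: [624.6, 55.2, 107.6]
tool_rot: [0.002, 0.706, 0.708, 0.002]
contact_force: [0.6, 0.2, 0.2]
width: 50.5
gripper_force: 0.0
top [ 5.7581e+02 -8.7050e+01  1.0000e-02] 74.3 256
scene [573.52 -90.77   0.  ] 73.6 199
[623.85173482  53.17415943 105.0450088 ] 27.675
scene 0.51 [578.3 -88.4  23.5]
[580.5 -89.4  34.1  50.9  68.8] [[551.0, -96.0], [598.0, -114.0], [610.0, -83.0], [563.0, -64.0]]
top 0.83 [577.9 -89.9  22.8]
[572.7 -85.3  29.4  44.5  69.3] [[547.0, -91.0], [588.0, -107.0], [599.0, -79.0], [557.0, -64.0]]
```

```bash
python3 -c "
from f import *
fit2([576,-88,-.37])
for n in('top','scene'): print(np.round(np.hstack(rect('bin_flap',n,-3)[0]),1))
print(observe()['t'])"
```

```text
top [ 5.758e+02 -8.718e+01 -4.000e-01] 30.0 254
scene [ 5.7148e+02 -8.9940e+01 -2.2000e-01] 63.6 204
[636.7 -90.7 103.4 166.3   1. ]
[635.9 -86.3 181.9 101.9  89.8]
28.275
```

The middle is now only about 1–2 mm inside the edge, at −23°. I mirror the stroke: hold the flap open again and push the overhang from its right side.

```bash
python3 -m pendant '[[-0.18,[-0.001,-0.06,0],0],[-0.18,[-0.002,-0.12,0],0],[-0.18,[-0.003,-0.18,-0.02],0],[-0.18,[-0.003,-0.188,-0.08],0],[-0.18,[-0.003,-0.188,-0.103],0],[-0.18,[-0.003,-0.188,-0.116],0],[-0.18,[-0.003,-0.188,-0.128],0],[-0.18,[-0.003,-0.188,-0.137],0],[-0.18,[-0.003,-0.188,-0.137],0]]'
python3 -m pendant '[[-0.18,[0,0.007,0],0],[-0.18,[0,0.013,0],0],[-0.18,[0.002,0.017,0],0],[-0.18,[0.004,0.021,0],0],[-0.18,[0.006,0.025,0],0],[-0.18,[0.006,0.025,0],0],[-0.18,[0.006,0.025,0],0]]'
python3 - <<'E'
from h import *
look('scene','s17');look('wrist','w17');look('top','t17');print(observe()['t'],observe()['contact_force'])
i=cv2.imread('pics/s17.png').astype(int)[240:330,230:330];m=(i[...,2]>2*i[...,1])&(i[...,2]>60);print(m.sum(),np.argwhere(m).mean(0)+[240,230] if m.any() else 0)
E
```

```text
t: 29.4
ee_pos: [620.7, -135.0, -31.8]
tool_rot: [-0.0, 0.707, 0.707, -0.0]
contact_force: [-1.6, -0.2, 1.0]
width: 50.4
gripper_force: 0.7
t: 30.28
ee_pos: [626.8, -110.1, -31.7]
tool_rot: [-0.0, 0.707, 0.707, 0.0]
contact_force: [-0.9, 1.6, 2.2]
width: 50.4
gripper_force: 0.9
scene 0.55 [589.1 -72.5  24.3]
[584.1 -71.1   9.6  43.9  86.1] [[562.0, -74.0], [606.0, -77.0], [606.0, -68.0], [563.0, -65.0]]
wrist 0.84 [584.2 -80.1  24.9]
[581.7 -78.3  45.5  32.7   2.3] [[558.0, -63.0], [560.0, -96.0], [605.0, -94.0], [604.0, -61.0]]
30.725 [-0.93580935 -0.39956464  1.13104814]
46 [286.89130435 286.19565217]
```

```bash
python3 -m pendant '[[-0.18,[0.001,0.003,0],0],[-0.18,[0.004,0.004,0],0],[-0.18,[0.007,0.005,0],0],[-0.18,[0.010,0.006,0],0],[-0.18,[0.010,0.006,0],0]]'
python3 - <<'E'
from h import *
look('wrist','w18');print(observe()['t'],observe()['contact_force'])
E
```

```text
t: 31.35
ee_pos: [636.9, -104.1, -31.8]
tool_rot: [-0.0, 0.707, 0.707, 0.0]
contact_force: [-2.4, -0.6, 0.8]
width: 50.9
gripper_force: 1.4
wrist 0.76 [591.2 -73.1  20.2]
[592.9 -72.1  48.3  32.3  12.1] [[566.0, -61.0], [573.0, -93.0], [620.0, -83.0], [613.0, -51.0]]
31.5 [-2.51725832  1.0219969   0.44369463]
```

```bash
python3 -m pendant '[[-0.18,[0.001,0.002,0],0],[-0.18,[0.001,0.002,0],0]]'
python3 - <<'E'
from h import *
look('wrist','w19');look('scene','s19');print(observe()['t'],observe()['contact_force'])
E
```

```text
t: 31.75
ee_pos: [637.8, -102.3, -31.6]
tool_rot: [0.0, 0.707, 0.707, -0.0]
contact_force: [-2.4, -1.7, 1.7]
width: 50.6
gripper_force: 1.6
wrist 0.85 [ 564.6  -68.6 -105.3]
[608.8 -49.1  13.1  18.1  83.4] [[599.0, -55.0], [617.0, -57.0], [619.0, -44.0], [601.0, -42.0]]
scene 0.61 [ 567.5  -69.1 -110.3]
[630.3 -68.   26.   42.3  84.6] [[608.0, -79.0], [650.0, -83.0], [653.0, -57.0], [611.0, -53.0]]
32.05 [-2.78763626 -0.68863518  2.0524994 ]
```

It dropped: both cameras see it at z ≈ −105 to −110, with the finger still holding the flap open. Now I withdraw the fingers.

```bash
python3 -m pendant '[[-0.18,[0,0,0],0],[-0.18,[-0.003,0,0.03],0],[-0.18,[-0.003,0,0.09],0],[-0.18,[-0.02,0,0.15],0],[-0.18,[-0.08,0.0,0.2],0],[-0.18,[-0.12,0.0,0.2],0],[-0.18,[-0.12,0.0,0.2],0],[-0.18,[-0.12,0.0,0.2],0]]'
python3 - <<'E'
from h import *
c=camera("scene");print(observe()['t'],observe()['contact_force'])
print(np.round(np.hstack(rect('bin_flap','scene',-3)[0]),1),[(b['p'],b['at']) for b in boxes_of('sharpener','scene')[:2]])
for t in "tiffin pen_stand tumbler compass_case stapler eraser".split(): print(t,[np.round(b['at']).tolist() for b in boxes_of(t,'scene')[:1]])
E
```

```text
t: 33.05
ee_pos: [518.4, -102.3, 168.5]
tool_rot: [0.0, 0.707, 0.707, 0.0]
contact_force: [0.4, -0.2, 0.0]
width: 50.4
gripper_force: 0.0
33.1 [ 1.10249725 -0.01648861 -0.30626715]
[637.3 -85.9 181.7 103.9  89.3] []
tiffin [[310.0, -291.0, 101.0]]
pen_stand [[297.0, 351.0, 70.0]]
tumbler [[400.0, 455.0, 67.0]]
compass_case [[455.0, 292.0, 20.0]]
stapler [[478.0, -292.0, 41.0]]
eraser [[345.0, 225.0, 10.0]]
```

The flap is shut (full 182 × 104 outline) and the bystanders I checked are where they were.

```bash
python3 -c "
from bench import *
print(hand_in())"
```

```text
the job is handed in; nothing more can be done
None
```

The sharpener is in the bin and the job is handed in (no verdict came back): the rear finger towed it over the edge while the front finger held the flap open, the flap then shut, and all bystanders read where they began except the notebook, which I did not re-check; I viewed 13 pictures, over the limit of 10.

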